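Open the edge-lit sign for a battery change

TASK

The light-up sign on the bar top needs new batteries. Slide the clear sign panel straight up out of its black base and stand it upright in the slot of the wooden rack, then unscrew the round brass battery cap: nobody remembers whether its thread is normal or reversed, so try it both ways. Lift the cap a good 10 cm clear of the base and finish while still holding it level in the gripper, the panel left standing in the rack; leave the batteries, the chalk and the black jar where they are.

Things in the scene. Friction and masses are not known exactly. Their poses are not given: they have to be found in the camera images.
- base: fixed black sign base, 110 (x) x 200 (y) x 50 mm high, origin at the centre of its underside on the table, z up. Its top is flat at 50 mm, except for a grey switch housing with a red rocker, 44 x 46 mm and 30 mm tall (top 80 mm above the table), centred at x -27, y -72 mm.
- slot_mouth (a point): centre of the slot in the base's top, 50 mm above the table; the slot runs 124 mm along this frame's y, is 10 mm wide along x and 30 mm deep, closed at both ends. The panel stands in it at the start, its lower edge on the slot's floor.
- panel_mid (a point): centre of the loose sign panel: clear acrylic with a blue band along the top edge, 8 mm thick (its x), 120 mm wide (y), 120 mm tall (z, up), 0.14 kg. At the start its top edge is 140 mm above the table and 90 mm above the base; it must rise 30 mm to leave the slot. Its plane is 42 mm behind the cap's axis, so it is in the gripper's way at the cap.
- rack_slot (a point): centre of the mouth of the slot in the fixed wooden rack, 47 mm above the table. Rack 80 (x) x 150 (y) x 47 mm; slot along the frame's y, 16 mm wide along x, 35 mm deep (floor 12 mm above the table), open at both ends. The panel stands in it with its centre 72 mm above the table.
- cap_seat (a point): point on the base top on the cap's axis, 50 mm above the table. A 24 mm stub with a short quick thread stands here under the cap. Its hand is normal (loosens anticlockwise from above) or reverse, changes from run to run and cannot be seen. The loosening way turns freely and the cap is free between about 65 and 100 degrees; the other way hits a hard stop within 15 degrees.
- cap_mid (a point): centre (half-way up) of the loose round knurled brass cap, 46 mm diameter, 34 mm high, 0.06 kg, white line on its flat top, z up; grip it across any diameter. Its foot rests on the base at cap_seat. Screwed on, it lifts 2 mm at most. It need not rise while it is turned; once free it lifts straight off and clears the stub after 21 mm.
- battery1_mid (a point): middle of a loose bystander, a standing battery, 33 mm diameter, 60 mm tall
- battery2_mid (a point): middle of a loose bystander, a standing battery, 33 mm diameter, 60 mm tall
- chalk_mid (a point): middle of a loose bystander, a blue cue chalk cube, 24 x 24 x 22 mm
- owl_mid (a point): middle of a loose bystander, a black lidded jar with a waist, 72 mm diameter, 110 mm tall
Not all that is in view belongs to the job. What is meant by the part that bears cap_mid is not pink, purple or red, and is the smaller of those in its own colour.

How it is judged:
By the outcome, as a careful person would: the job done as asked, in the order asked, and still so for the second after the job is handed in, while the arm keeps its last pose, push and grip.
It also fails if it takes over 61 s, if anything falls off the work surface, if the arm or the gripper's body presses on something with over 40 N, if the wrist force passes 120 N, or if a joint passes its speed limit or range.

ROBOT

A 6-joint arm with a two-finger parallel gripper is mounted at the origin on the work surface. World frame = base frame: x ahead of the robot, y to its left, z up, the work surface at z = 0. Lengths are in m, angles in degrees, forces in N, time in s.
With the tool pointing down it reaches from about 0.3 to 0.825 m from the base axis. Payload 5.4 kg.
Tool frame: the origin (TCP) lies at the very end of the fingers, on their centre line; the grasp point (between the pads) lies 19 mm behind it; z points along the fingers, y is the line along which they close (so a half turn about z gives the same grasp; the last joint's range is limited). The gripper opens to 92 mm and grips with 3 to 60 N. Pads are 20 mm wide; open, the fingers measure 128 mm over their backs; the gripper's body (75 mm by 189 mm) begins 69 mm behind the grasp point.
Start: joints at [52.535, 9.076, 91.501, -0, 79.423, -12.038], TCP at [0.247, 0.519, 0.215] pointing down, gripper open.
Joint ranges: [-166.64, 166.64], [-54.1, 131.32], [10.49, 154.53], [-73.88, 253.88], [9.74, 151.15], [-171.62, 171.62]. Speed limits (degrees/s): [147.25, 147.25, 180, 180, 180, 180].

INTERFACE

Orientations are given as a 3x3 rotation matrix whose columns are the frame's x, y, z axes.
In Python, from workcell import state, capture, camera_info, close_job, recognise gives the robot as it stands. The module is installed in compiled form; this text tells all that it offers.
- The arm moves only by the tool move_arm, never from a script. Its argument "commands" is a list of rows, each a list of 3 entries, a list of its own where there are three numbers: the shift along the tool's x, y, z in mm, then the turn, a rotation vector about the tool's x, y, z in rad, then the gripper's target within -1 to 1 (fully open at 1, half-way at 0, shut at -1). In form: [[[x, y, z], [rx, ry, rz], grip], ...]. A call has exactly 8 rows; each row is the pose to reach, as a shift and turn from the pose commanded when the call began, along the tool's axes at that moment; what a row does not reach only later rows make up. A row lasts 1/12 s, in which the tool goes at most 41.7 mm and 7.16 degrees, less where a joint would pass 70% of its speed; a pose out of reach is approached as far as the arm can. A call with a gripper value outside its range is refused whole. The fingers move at their own pace and stop on an object; the grip force is fixed at half the most. Time passes only in rows, so rows that repeat a pose let the fingers close, or fill a call up. It gives the time, the measured TCP pose, the force, the opening and the grip force at its end, in the units of the state.
- state(): the state, without advancing time (a new reading comes with each control period).
- capture(name): name is "side" or "top"; returns the picture (420x560x3 uint8, red, green, blue); there is no depth.
- camera_info(name): a dict with "intrinsics" (3x3 intrinsics, pixels), "k1" (the pictures are not rectified: a ray, as slopes to the right and down, at radius r is drawn at 1 + k1 r^2 times it, then the intrinsics apply), "rvec" (rotation vector, rad) and "tvec" (3), from world to camera coordinates, as OpenCV has them. Camera axes: x right, y down, z forward; pixel columns grow to the right and rows downward; lengths in m; the calibration is good to about 2 mm. A picture is of the moment at which its call begins. camera_info takes no time and is no camera call.
- close_job(): hands the job in; it is judged then, once.
Trained networks look in the newest picture that a camera, given by its name, has taken for a name from the list of things; names that differ only in an ending like _2 or _b are one class to them, and where a whole thing is asked for, a point or a joint stands for the part that bears it (a point fixed in the world has none). Each returns a list of dicts, best first, with "score" (0 to 1); they miss things now and then, are a little off and sometimes report something else, mostly with a low value. They report only what shows in the picture. A call takes as long as a camera call. They do not tell look-alikes from the thing itself.
- recognise(camera, name): "rect" ([centre column, centre row, width, height] in pixels, round what is visible of it).
The state is a dict: "clock": time; "qpos": joint angles; "joint_velocities": joint speeds; "joint_efforts": joint torques, N m; "tool_pos": TCP position; "eef_rot": TCP orientation; "force": force on the tool from outside, world axes, zero at the start; "wrist_torque": the same for the moment, N m; "opening": opening from 0.0 (shut) to 1.0 (fully open); "gripper_force": force on a finger pad.
Only numpy, scipy, OpenCV 4.12 (cv2) and the standard library are available. Lean on these libraries where they do the work, as an engineer would, in place of code of your own. Each camera call takes 0.05 s, during which the arm holds its last target. There are 200 camera calls.

## Working session

There is one attempt and no reset: what is moved stays moved. The work goes in short steps, Python scripts to look and compute and a tool call to move; the robot and the scene stay as the last step left them, time stands still between calls to the robot, and variables do not carry over. Pictures are saved under pics/ and viewed, at most 10 in all, crops included, and the job is handed in when it is done.

Besides the shell and the picture viewer there is one more tool, called as a command line: name --argument value ..., lists and objects as JSON in quotes. move_arm: Moves the arm, as the interface text tells. Its arguments: {"type":"object","properties":{"commands":{"type":"array"}},"required":["commands"]}

```bash
mkdir -p pics
cat > h.py <<'E'
import numpy as np, cv2
from workcell import state, capture, camera_info, close_job, recognise
def cam(n):
    c=camera_info(n); return np.array(c["intrinsics"]),c["k1"],cv2.Rodrigues(np.array(c["rvec"],float))[0],np.array(c["tvec"],float).ravel()
def proj(n,P):
    K,k,R,t=cam(n); d=np.array([k,0,0,0,0.])
    return cv2.projectPoints(np.atleast_2d(np.array(P,float)),R,t,K,d)[0][:,0]
def ray(n,uv):
    K,k,R,t=cam(n); p=cv2.undistortPoints(np.array([[uv]],float),K,np.array([k,0,0,0,0.]))[0,0]
    return -R.T@t, R.T@np.array([p[0],p[1],1])
def atz(n,uv,z):
    o,d=ray(n,uv); return o+d*(z-o[2])/d[2]
def tri(uvs,uvt):
    o1,d1=ray("side",uvs);o2,d2=ray("top",uvt)
    s=np.linalg.lstsq(np.c_[d1,-d2],o2-o1,rcond=None)[0]
    a=o1+s[0]*d1;b=o2+s[1]*d2
    return (a+b)/2,np.linalg.norm(a-b)
def snap(n,f):
    im=capture(n); cv2.imwrite("pics/"+f,im[:,:,::-1]); return im
E
python3 - <<'E'
from h import *
for n in("side","top"):
    snap(n,n+"0.png"); K,k,R,t=cam(n); print(n,K[0,0],k,-R.T@t)
    for o in("base","panel_mid","rack_slot","cap_mid","battery1_mid","chalk_mid","owl_mid"):
        print(o,[(round(r["score"],2),np.round(r["rect"]).astype(int).tolist()) for r in recognise(n,o)][:4])
s=state();print(s["tool_pos"],s["eef_rot"],s["clock"])
E
```

```text
side 417.64455902113 -0.034914662391710635 [ 0.13193208 -0.48421454  0.49674203]
base [(0.64, [319, 261, 132, 95])]
panel_mid [(0.92, [311, 210, 59, 67]), (0.28, [316, 261, 134, 90])]
rack_slot [(0.66, [211, 209, 66, 62])]
cap_mid [(0.91, [293, 235, 31, 32]), (0.9, [395, 299, 33, 32]), (0.84, [364, 210, 34, 34]), (0.79, [238, 280, 41, 42])]
battery1_mid [(0.66, [336, 188, 16, 26])]
chalk_mid [(0.64, [167, 274, 18, 19])]
owl_mid [(0.83, [415, 225, 41, 61])]
top 508.11703902154863 0.04933094117939857 [ 0.44872676 -0.03206806  1.09831856]
base [(0.67, [318, 215, 102, 58]), (0.23, [241, 314, 13, 12])]
panel_mid [(0.79, [304, 204, 62, 17])]
rack_slot [(0.7, [200, 235, 82, 54])]
cap_mid [(0.93, [294, 282, 31, 28]), (0.93, [387, 210, 20, 19]), (0.87, [339, 280, 24, 21]), (0.84, [303, 225, 27, 24])]
battery1_mid [(0.62, [265, 126, 16, 22])]
chalk_mid [(0.64, [242, 312, 15, 12])]
owl_mid [(0.87, [360, 137, 38, 38])]
[0.24690924 0.51928918 0.21463436] [[-9.03131069e-01  4.29364961e-01  4.22489349e-05]
 [ 4.29364963e-01  9.03131069e-01  3.31720491e-05]
 [-2.39134102e-05  4.80989205e-05 -9.99999999e-01]] 0.8
```

View pics/side0.png

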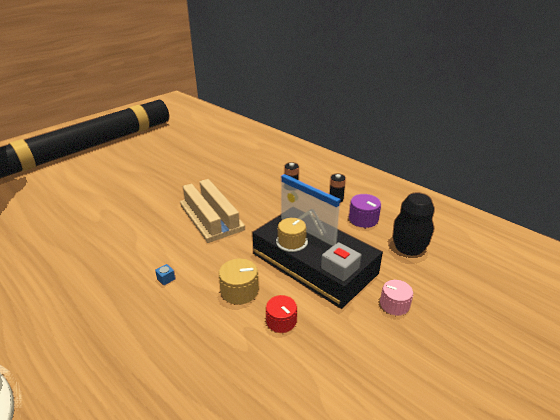

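View pics/top0.png

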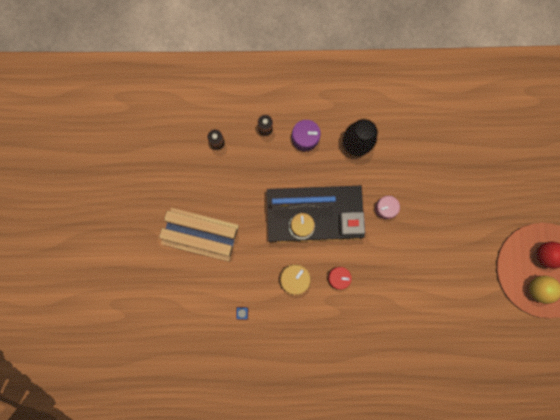

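The pictures show four caps. In the top view they are brass on the base (303,225), larger brass on the table (294,282), red (339,280), and pink (387,210), plus a purple one (306,134). The brass one on the base is the smaller of its colour, so it is the one meant. I'll confirm that in a crop and measure it.

Run:
```python
from h import *
im=cv2.imread("pics/top0.png"); cv2.imwrite("pics/crop.png",cv2.resize(im[165:305,150:405],None,fx=3,fy=3,interpolation=cv2.INTER_CUBIC))
hsv=cv2.cvtColor(im,cv2.COLOR_BGR2HSV)
def comp(lo,hi,roi):
    x0,x1,y0,y1=roi; m=cv2.inRange(hsv,lo,hi)[y0:y1,x0:x1]
    n,l,s,c=cv2.connectedComponentsWithStats(m); i=1+np.argmax(s[1:,4]); ys,xs=np.where(l==i); return np.c_[xs+x0,ys+y0].astype(np.float32)
def rep(nm,p,z):
    w=np.array([atz("top",q,z)[:2] for q in p],np.float32); r=cv2.minAreaRect(w*1000); b=cv2.boxPoints(r)
    e=max((b[1]-b[0],b[2]-b[1]),key=np.linalg.norm); a=np.degrees(np.arctan2(e[1],e[0]))%180
    print(nm,len(p),np.round(r[0],1),np.round(r[1],1),"long axis deg",round(a,1))
rep("band",comp((100,150,80),(130,255,255),(260,345,190,215)),.14)
rep("base",comp((0,0,0),(180,255,48),(255,375,175,255)),.05)
g=comp((0,0,70),(180,70,255),(335,370,205,240)); rep("switch",g,.08)
c=comp((15,120,120),(35,255,255),(285,325,208,242)); rep("cap",c,.084)
c=comp((12,120,100),(35,255,255),(275,315,260,300)); rep("bigcap",c,.034)
rep("slot?",comp((0,0,0),(180,255,90),(150,245,205,265)),.047)
for z in(.047,):
  for r in ((12,60,120),(10,40,110)):
    rep("slat",comp(r,(30,170,255),(150,245,200,234)),z)
# side/top triangulation
for nm,a,b in(("cap",(292,235),(303,226)),("owl",(413,225),(360,138)),("bat",(337,188),(265,126))): print(nm,tri(a,b))
print(np.round(proj("top",[[.45,0,0],[.55,0,0],[.45,.1,0]])))
```

```text
Traceback (most recent call last):
ValueError: attempt to get argmax of an empty sequence
```

View pics/crop.png

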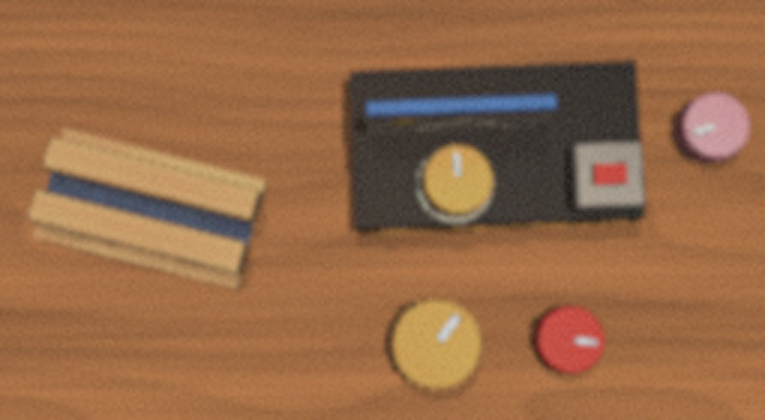

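The crop confirms it. The smaller brass cap sits on the base at crop (459,178), which is px (303,224). The blue band is at crop (365..557, 105). The rack slot shows blue-dark from crop (50,183) to (250,230).

```bash
cat > m.py <<'E'
from h import *
im=cv2.imread("pics/top0.png"); hsv=cv2.cvtColor(im,cv2.COLOR_BGR2HSV)
def comp(lo,hi,roi):
    x0,x1,y0,y1=roi; m=cv2.inRange(hsv,lo,hi)[y0:y1,x0:x1]
    n,l,s,c=cv2.connectedComponentsWithStats(m); i=1+np.argmax(s[1:,4]) if n>1 else 0; ys,xs=np.where(l==i); return np.c_[xs+x0,ys+y0].astype(np.float32)
def rep(nm,p,z):
    w=np.array([atz("top",q,z)[:2] for q in p],np.float32); r=cv2.minAreaRect(w*1000); b=cv2.boxPoints(r)
    e=max((b[1]-b[0],b[2]-b[1]),key=np.linalg.norm); a=np.degrees(np.arctan2(e[1],e[0]))%180
    v=np.cov((w*1000).T); ev=np.linalg.eigh(v)[1][:,1]
    print(nm,len(p),np.round(r[0],1),np.round(r[1],1),"ang",round(a,1),"pca",np.round(np.degrees(np.arctan2(ev[1],ev[0]))%180,1),"mean",np.round(w.mean(0)*1000,1))
E
python3 - <<'E'
from m import *
print(hsv[200,304],hsv[234,200],hsv[225,300],hsv[280,294],hsv[198,290],hsv[228,345],hsv[250,200],hsv[221,200],hsv[190,275])
rep("band",comp((98,110,60),(125,255,255),(260,345,190,215)),.14)
rep("base",comp((0,0,0),(180,255,70),(255,375,175,255)),.05)
rep("switch",comp((0,0,90),(180,80,255),(335,370,205,240)),.08)
rep("cap",comp((14,90,130),(35,255,255),(285,325,208,242)),.084)
rep("slot",comp((95,30,0),(140,255,255),(150,245,205,265)),.03)
for nm,a,b in(("cap",(292,235),(303,226)),("owl",(413,225),(360,138)),("bat",(337,188),(265,126))): print(nm,tri(a,b))
E
```

```text
[107 134 167] [107  63 106] [ 20 144 200] [ 20 145 199] [109 105 136] [ 16  38 168] [ 15 120 166] [ 16 120 196] [ 9 58 62]
band 279 [ 586.8 -103.7] [  9.1 118.4] ang 91.3 pca 91.2 mean [ 586.7 -105. ]Traceback (most recent call last):
  File "<stdin>", line 4, in <module>
  File "m.py", line 7, in rep
    w=np.array([atz("top",q,z)[:2] for q in p],np.float32); r=cv2.minAreaRect(w*1000); b=cv2.boxPoints(r)
                ~~~^^^^^^^^^^^
  File "h.py", line 12, in atz
    o,d=ray(n,uv); return o+d*(z-o[2])/d[2]
        ~~~^^^^^^
  File "h.py", line 9, in ray
    K,k,R,t=cam(n); p=cv2.undistortPoints(np.array([[uv]],float),K,np.array([k,0,0,0,0.]))[0,0]
            ~~~^^^
  File "h.py", line 4, in cam
    c=camera_info(n); return np.array(c["intrinsics"]),c["k1"],cv2.Rodrigues(np.array(c["rvec"],float))[0],np.array(c["tvec"],float).ravel()
ValueError: time passes only in moves, steps and waits
```

```bash
sed -i 's/^import numpy as np, cv2/import numpy as np, cv2, functools/; s/^def cam(n)/@functools.cache\ndef cam(n)/' h.py
python3 - <<'E'
from m import *
rep("band",comp((98,110,60),(125,255,255),(260,345,190,215)),.14)
rep("base",comp((0,0,0),(180,255,70),(255,375,175,255)),.05)
rep("switch",comp((0,0,90),(180,80,255),(335,370,205,240)),.08)
rep("cap",comp((14,90,130),(35,255,255),(285,325,208,242)),.084)
rep("slot",comp((95,30,0),(140,255,255),(150,245,205,265)),.03)
rep("slot47",comp((95,30,0),(140,255,255),(150,245,205,265)),.047)
rep("upslat",comp((10,80,180),(25,200,255),(150,245,205,265)),.047)
for nm,a,b in(("cap",(292,235),(303,226)),("owl",(413,225),(360,138)),("bat",(337,188),(265,126)),("bat2",(291,175),(216,139))): print(nm,tri(a,b))
E
```

```text
band 279 [ 586.8 -103.7] [  9.1 118.4] ang 91.3 pca 91.2 mean [ 586.7 -105. ]
base 3011 [ 570.7 -132. ] [108.1 196.9] ang 91.6 pca 96.7 mean [ 575.4 -132.2]
switch 407 [ 547.5 -205. ] [44.4 45.2] ang 91.8 pca 54.7 mean [ 547.3 -204.8]
cap 411 [ 544.7 -103.8] [45.3 45.7] ang 134.2 pca 58.8 mean [ 544.2 -103.8]
slot 322 [533.7 109.3] [142.   10.4] ang 74.8 pca 74.9 mean [533.6 109.4]
slot47 322 [532.3 107. ] [139.8  10.3] ang 74.8 pca 74.9 mean [532.2 107.1]
upslat 922 [556.8 104.3] [149.3  27.8] ang 74.9 pca 75.6 mean [556.5 104.2]
cap (array([ 0.544069  , -0.10675931,  0.06353843]), np.float64(0.001651038193412285))
owl (array([ 0.73056513, -0.23251973,  0.04888963]), np.float64(0.0019060942557340692))
bat (array([ 0.7663942 , -0.03241774,  0.02704745]), np.float64(0.003357606403481954))
bat2 (array([0.73723074, 0.07430934, 0.02959703]), np.float64(0.0007065486555920871))
```

```bash
cat >> h.py <<'E'
def go(x,y,z,yaw):  # yaw: world angle of tool y, tool pointing down
    s=state(); R=np.array(s["eef_rot"]); p=np.array(s["tool_pos"]); a=np.radians(yaw)
    T=np.array([[np.sin(a),np.cos(a),0],[-np.cos(a),np.sin(a),0],[0,0,-1.]]); T[:,0]=np.cross(T[:,1],T[:,2])
    print("shift mm",np.round(R.T@(np.array([x,y,z])-p)*1000,1),"rotvec",np.round(cv2.Rodrigues(R.T@T)[0].ravel(),4),"t",s["clock"],"F",np.round(s["force"],1),"M",np.round(s["wrist_torque"],2))
E
python3 - <<'E'
from h import *
go(.5868,-.104,.215,1.5)
E
```

```text
shift mm [-5.746e+02 -4.170e+02 -4.000e-01] rotvec [ 1.0000e-04 -0.0000e+00  1.1008e+00] t 0.8 F [ 0.8 -0.2 -0.2] M [-0.03 -0.02  0.  ]
```

move_arm --commands '[[[-575,-417,0],[0,0,1.1],0],[[-575,-417,0],[0,0,1.1],0],[[-575,-417,0],[0,0,1.1],0],[[-575,-417,0],[0,0,1.1],0],[[-575,-417,0],[0,0,1.1],0],[[-575,-417,0],[0,0,1.1],0],[[-575,-417,0],[0,0,1.1],0],[[-575,-417,0],[0,0,1.1],0]]'

```text
clock: 1.47
tool_pos: [0.4072, 0.2249, 0.2149]
eef_rot: [[-0.121, 0.993, 0.001], [0.993, 0.121, 0.0], [0.0, 0.001, -1.0]]
force: [0.7, 0.5, 0.3]
opening: 0.501
gripper_force: 0.0
```

```bash
python3 -c "
from h import *
go(.5868,-.104,.215,1.5)"
```

```text
shift mm [-348.2  138.6    0. ] rotvec [ 0.001  -0.0002  0.0949] t 1.4667 F [0.7 0.5 0.3] M [-0.04  0.01 -0.01]
```

move_arm --commands '[[[-348,139,0],[0,0,0.095],0],[[-348,139,0],[0,0,0.095],0],[[-348,139,0],[0,0,0.095],0],[[-348,139,0],[0,0,0.095],0],[[-348,139,0],[0,0,0.095],0],[[-348,139,0],[0,0,0.095],0],[[-348,139,0],[0,0,0.095],0],[[-348,139,0],[0,0,0.095],0]]'

```text
clock: 2.13
tool_pos: [0.5691, -0.0668, 0.2147]
eef_rot: [[-0.032, 1.0, 0.0], [1.0, 0.032, -0.0], [-0.0, 0.0, -1.0]]
force: [1.5, 0.1, -0.1]
opening: 0.502
gripper_force: 0.0
```

```bash
python3 -c "
from h import *
go(.5868,-.104,.160,1.5)"
```

```text
shift mm [-37.7  16.5  54.7] rotvec [0.0004 0.     0.0054] t 2.1333 F [ 1.5  0.1 -0.1] M [-0.03  0.   -0.04]
```

move_arm --commands '[[[-34,14,0],[0,0,0.005],0],[[-34,14,20],[0,0,0.005],0],[[-34,14,50],[0,0,0.005],0],[[-34,14,50],[0,0,0.005],0],[[-34,14,50],[0,0,0.005],0],[[-34,14,50],[0,0,0.005],0],[[-34,14,50],[0,0,0.005],0],[[-34,14,50],[0,0,0.005],0]]'

```text
clock: 2.8
tool_pos: [0.5846, -0.0982, 0.1667]
eef_rot: [[-0.028, 1.0, 0.003], [1.0, 0.028, -0.001], [-0.001, 0.003, -1.0]]
force: [0.2, -0.2, -0.0]
opening: 0.499
gripper_force: 0.0
```

```bash
python3 -c "
from h import *
go(.5868,-.104,.096,1.5)
a=snap('side','s1.png');b=cv2.resize(a[120:320,220:430],None,fx=2.8,fy=2.8,interpolation=cv2.INTER_CUBIC);cv2.imwrite('pics/s1c.png',b[:,:,::-1])
print(np.round(proj('side',[[.5853,-.044,.14],[.5883,-.164,.14],state()['tool_pos']]),1))"
```

```text
shift mm [-5.7  1.8 70.7] rotvec [0.0032 0.0013 0.0015] t 2.8 F [ 0.2 -0.2 -0. ] M [-0.04  0.03  0.  ]
[[281.6 174.2]
 [337.8 199.5]
 [305.2 171.5]]
```

View pics/s1c.png

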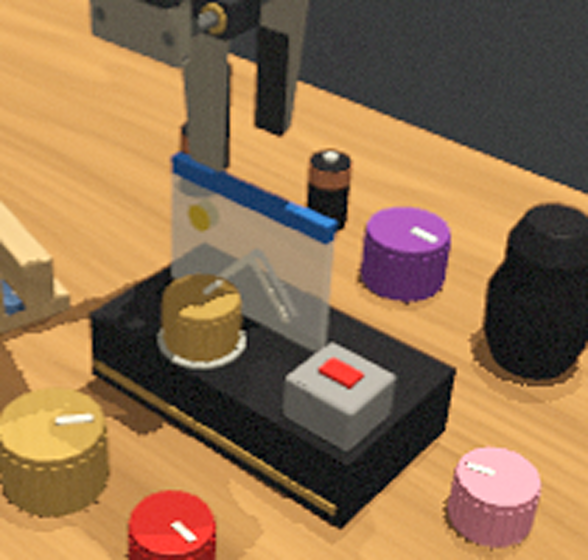

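The fingers straddle the panel: blue band ends are at crop (175,158) and (333,225), within about 2 px of my prediction. Descending.

move_arm --commands '[[[-5,2,20],[0.003,0.001,0],0],[[-5,2,40],[0.003,0.001,0],0],[[-5,2,60],[0.003,0.001,0],0],[[-5,2,68],[0.003,0.001,0],0],[[-5,2,68],[0.003,0.001,0],0],[[-5,2,68],[0.003,0.001,0],0],[[-5,2,68],[0.003,0.001,0],0],[[-5,2,68],[0.003,0.001,0],0]]'

```text
clock: 3.52
tool_pos: [0.5868, -0.1036, 0.0984]
eef_rot: [[-0.027, 1.0, -0.0], [1.0, 0.027, -0.0], [-0.0, -0.0, -1.0]]
force: [0.2, 0.8, 0.1]
opening: 0.5
gripper_force: 0.0
```

```bash
python3 -c "
from h import *
go(.5868,-.104,.096,1.5)"
```

```text
shift mm [-0.4 -0.   2.4] rotvec [-0.0002  0.0002  0.0009] t 3.5167 F [0.2 0.8 0.1] M [-0.09  0.09 -0.05]
```

move_arm --commands '[[[0,0,0],[0,0,0],-0.3],[[0,0,0],[0,0,0],-0.5],[[0,0,0],[0,0,0],-0.6],[[0,0,0],[0,0,0],-0.7],[[0,0,0],[0,0,0],-0.75],[[0,0,0],[0,0,0],-0.78],[[0,0,0],[0,0,0],-0.78],[[0,0,0],[0,0,0],-0.78]]'

```text
clock: 4.18
tool_pos: [0.5856, -0.1032, 0.0966]
eef_rot: [[-0.027, 1.0, -0.003], [1.0, 0.027, 0.001], [0.001, -0.003, -1.0]]
force: [0.2, 0.7, -0.9]
opening: 0.109
gripper_force: 0.0
```

```bash
python3 -c "
from h import *
go(.5868,-.104,.096,1.5)"
```

```text
shift mm [-0.8  1.1  0.6] rotvec [-0.003  -0.001   0.0008] t 4.1833 F [ 0.2  0.7 -0.9] M [-0.02  0.05 -0.02]
```

Near closed with no contact force, so the fingers are well centred. Closing, then lifting.

move_arm --commands '[[[0,0,0],[0,0,0],-1],[[0,0,0],[0,0,0],-1],[[0,0,0],[0,0,0],-1],[[0,0,0],[0,0,0],-1],[[0,0,0],[0,0,0],-1],[[0,0,0],[0,0,0],-1],[[0,0,-5],[0,0,0],-1],[[0,0,-10],[0,0,0],-1]]'

```text
clock: 4.85
tool_pos: [0.586, -0.1031, 0.1065]
eef_rot: [[-0.027, 1.0, -0.002], [1.0, 0.027, 0.001], [0.001, -0.002, -1.0]]
force: [4.8, 0.6, -3.8]
opening: 0.086
gripper_force: 30.0
```

```bash
python3 -c "
from h import *
go(.5868,-.104,.196,1.5)"
```

```text
shift mm [ -0.8   0.6 -89.5] rotvec [-0.0021 -0.0012  0.0007] t 4.85 F [ 4.8  0.6 -3.8] M [ 0.   -1.06 -0.2 ]
```

move_arm --commands '[[[0,0,-10],[0,0,0],-1],[[0,0,-20],[0,0,0],-1],[[0,0,-30],[0,0,0],-1],[[0,0,-45],[0,0,0],-1],[[0,0,-60],[0,0,0],-1],[[0,0,-75],[0,0,0],-1],[[0,0,-85],[0,0,0],-1],[[0,0,-85],[0,0,0],-1]]'

```text
clock: 5.52
tool_pos: [0.5867, -0.1038, 0.1945]
eef_rot: [[-0.027, 1.0, -0.0], [1.0, 0.027, -0.001], [-0.001, -0.0, -1.0]]
force: [-0.2, -1.2, -2.0]
opening: 0.085
gripper_force: 30.0
```

```bash
python3 -c "
from h import *
go(.533,.110,.192,-15.1)"
```

```text
shift mm [215.2 -47.9   2.3] rotvec [-1.000e-04  8.000e-04  2.907e-01] t 5.5167 F [-0.2 -1.2 -2. ] M [-0.06  0.07  0.02]
```

move_arm --commands '[[[20,-4,0],[0,0,0.03],-1],[[55,-12,0],[0,0,0.08],-1],[[95,-21,0],[0,0,0.13],-1],[[135,-30,0],[0,0,0.18],-1],[[175,-39,0],[0,0,0.23],-1],[[205,-46,0],[0,0,0.28],-1],[[215,-48,0],[0,0,0.291],-1],[[215,-48,0],[0,0,0.291],-1]]'

```text
clock: 6.18
tool_pos: [0.5303, 0.1128, 0.1909]
eef_rot: [[0.257, 0.966, -0.006], [0.966, -0.257, 0.001], [-0.0, -0.006, -1.0]]
force: [-0.0, -0.1, -1.4]
opening: 0.087
gripper_force: 30.0
```

move_arm --commands '[[[0,0,15],[0,0,0],-1],[[0,0,30],[0,0,0],-1],[[0,0,40],[0,0,0],-1],[[0,0,40],[0,0,0],-1],[[0,0,40],[0,0,0],-1],[[0,0,40],[0,0,0],-1],[[0,0,40],[0,0,0],-1],[[0,0,40],[0,0,0],-1]]'

```text
clock: 6.85
tool_pos: [0.5327, 0.1102, 0.1529]
eef_rot: [[0.261, 0.965, -0.001], [0.965, -0.261, 0.001], [0.0, -0.002, -1.0]]
force: [0.2, -0.1, -1.8]
opening: 0.086
gripper_force: 30.0
```

```bash
python3 -c "
from h import *
go(.533,.110,.090,-15.1)
s=state();p=np.array(s['tool_pos']);R=np.array(s['eef_rot']);print(p)
a=snap('side','s2.png');b=cv2.resize(a[80:280,140:350],None,fx=2.8,fy=2.8,interpolation=cv2.INTER_CUBIC);cv2.imwrite('pics/s2c.png',b[:,:,::-1])
t=snap('top','t2.png');b=cv2.resize(t[190:280,150:255],None,fx=6,fy=6,interpolation=cv2.INTER_CUBIC);cv2.imwrite('pics/t2c.png',b[:,:,::-1])
bot=p+np.array([0,0,-.077])
for e in(-60,60):
  q=bot+R[:,0]*e/1000; q2=np.array([.533,.11,.047])+R[:,0]*e*1.25/1000
  print((proj('side',[q,q2])-[140,80])*2.8, (proj('top',[q2])-[150,190])*6)
"
```

```text
shift mm [-0.1  0.5 62.9] rotvec [-0.0016 -0.0004 -0.0006] t 6.85 F [ 0.2 -0.1 -1.8] M [-0.07  0.1   0.07]
[0.5326729  0.1101984  0.15289575]
[[220.5107613  335.77363373]
 [234.11783143 382.53152087]] [[499.53233798 312.93105284]]
[[154.25092394 259.74367146]
 [152.15150196 284.76630178]] [[ 78.70461715 205.58952953]]
```

View pics/s2c.png

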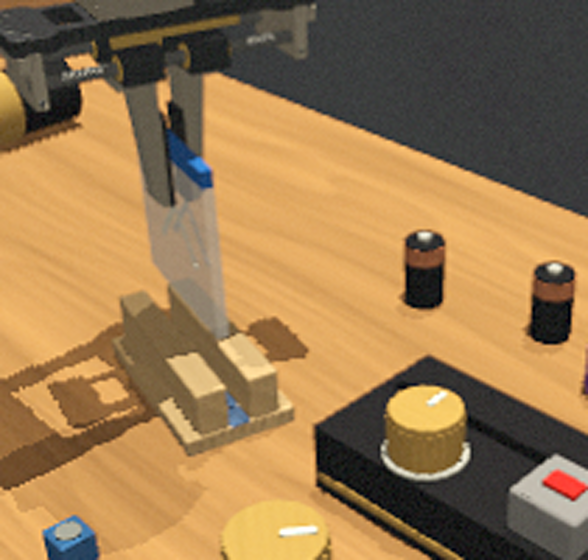

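The panel's lower edge is at crop (220,333), over the slot mouth whose near end is at about (239,387). The lateral error is about 1 mm, well within the slot's slack, so I'll lower it.

move_arm --commands '[[[0,0.5,10],[0,0,0],-1],[[0,0.5,20],[0,0,0],-1],[[0,0.5,30],[0,0,0],-1],[[0,0.5,38],[0,0,0],-1],[[0,0.5,46],[0,0,0],-1],[[0,0.5,54],[0,0,0],-1],[[0,0.5,59],[0,0,0],-1],[[0,0.5,59],[0,0,0],-1]]'

```text
clock: 7.62
tool_pos: [0.5313, 0.1103, 0.0913]
eef_rot: [[0.261, 0.965, -0.006], [0.965, -0.261, 0.001], [-0.001, -0.006, -1.0]]
force: [-0.1, -0.3, -2.4]
opening: 0.086
gripper_force: 30.0
```

move_arm --commands '[[[0,0,1],[0,0,0],-1],[[0,0,2],[0,0,0],-1],[[0,0,3],[0,0,0],-1],[[0,0,3],[0,0,0],-1],[[0,0,3],[0,0,0],-1],[[0,0,3],[0,0,0],-1],[[0,0,3],[0,0,0],-1],[[0,0,3],[0,0,0],-1]]'

```text
clock: 8.28
tool_pos: [0.5324, 0.1103, 0.0901]
eef_rot: [[0.261, 0.965, -0.003], [0.965, -0.261, 0.001], [0.0, -0.003, -1.0]]
force: [-0.2, -0.2, -2.3]
opening: 0.086
gripper_force: 30.0
```

```bash
python3 -c "
from h import *
go(.533,.110,.0885,-15.1)"
```

```text
shift mm [-0.1  0.7  1.6] rotvec [-0.0029 -0.0001 -0.0004] t 8.2833 F [-0.2 -0.2 -2.3] M [-0.09  0.08 -0.01]
```

move_arm --commands '[[[0,0.5,0.5],[0,0,0],-1],[[0,0.5,1],[0,0,0],-1],[[0,0.5,1.5],[0,0,0],-1],[[0,0.5,1.5],[0,0,0],-1],[[0,0.5,1.5],[0,0,0],-1],[[0,0.5,1.5],[0,0,0],-1],[[0,0.5,1.5],[0,0,0],-1],[[0,0.5,1.5],[0,0,0],-1]]'

```text
clock: 8.95
tool_pos: [0.5329, 0.1102, 0.0886]
eef_rot: [[0.261, 0.965, -0.003], [0.965, -0.261, 0.001], [0.0, -0.003, -1.0]]
force: [0.1, -1.5, -0.3]
opening: 0.086
gripper_force: 30.0
```

```bash
python3 -c "
from h import *
go(.533,.110,.0885,-15.1)"
```

```text
shift mm [-0.1  0.2  0.1] rotvec [-0.003  -0.0001 -0.0004] t 8.95 F [ 0.1 -1.5 -0.3] M [-0.12  0.22  0.09]
```

move_arm --commands '[[[0,0,0.5],[0,0,0],-1],[[0,0,0.5],[0,0,0],-1],[[0,0,0.5],[0,0,0],-0.8],[[0,0,0.5],[0,0,0],-0.7],[[0,0,0.5],[0,0,0],-0.5],[[0,0,0.5],[0,0,0],-0.3],[[0,0,0.5],[0,0,0],-0.2],[[0,0,0.5],[0,0,0],-0.2]]'

```text
clock: 9.62
tool_pos: [0.5328, 0.1102, 0.0879]
eef_rot: [[0.261, 0.965, -0.003], [0.965, -0.261, 0.001], [0.0, -0.003, -1.0]]
force: [0.4, -0.1, -0.4]
opening: 0.396
gripper_force: 0.0
```

move_arm --commands '[[[0,0,-15],[0,0,0],-0.2],[[0,0,-35],[0,0,0],-0.2],[[0,0,-60],[0,0,0],-0.2],[[0,0,-90],[0,0,0],-0.2],[[0,0,-110],[0,0,0],-0.2],[[0,0,-110],[0,0,0],-0.2],[[0,0,-110],[0,0,0],0.5],[[0,0,-110],[0,0,0],0.5]]'

```text
clock: 10.28
tool_pos: [0.5323, 0.1101, 0.1965]
eef_rot: [[0.261, 0.965, -0.005], [0.965, -0.261, 0.001], [-0.0, -0.005, -1.0]]
force: [-0.7, -0.5, -0.8]
opening: 0.519
gripper_force: 0.0
```

```bash
python3 -c "
from h import *
go(.5445,-.1038,.2,-10.8)
print(state()['qpos'])
a=snap('side','s3.png');b=cv2.resize(a[80:280,140:350],None,fx=2.8,fy=2.8,interpolation=cv2.INTER_CUBIC);cv2.imwrite('pics/s3c.png',b[:,:,::-1])"
```

```text
shift mm [-203.3   67.6   -3.8] rotvec [-0.0053  0.0002 -0.0755] t 10.2833 F [-0.7 -0.5 -0.8] M [-0.02  0.09 -0.01]
[-1.08983541e+00  5.47653346e+00  9.75389716e+01  4.96147115e-02
  7.72842682e+01  1.40269776e+01]
```

View pics/s3c.png

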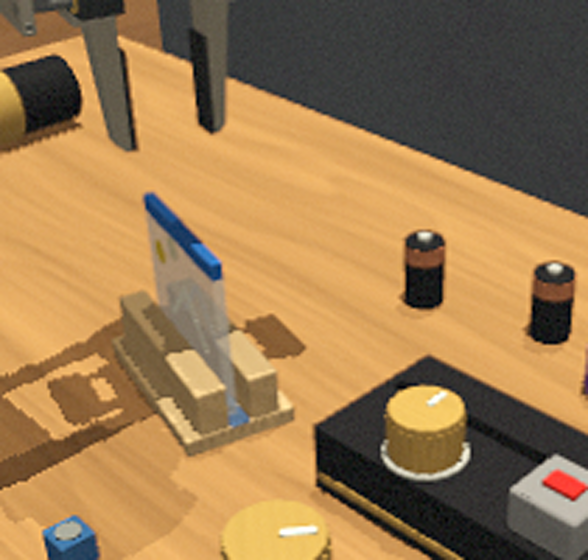

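The panel stands upright in the rack slot, with its blue band at crop (150,198)–(218,270). Next is the cap.

move_arm --commands '[[[-30,10,0],[0.005,0,-0.075],0.5],[[-203,68,0],[0.005,0,-0.075],0.5],[[-203,68,0],[0.005,0,-0.075],0.5],[[-203,68,0],[0.005,0,-0.075],0.5],[[-203,68,0],[0.005,0,-0.075],0.5],[[-203,68,0],[0.005,0,-0.075],0.5],[[-203,68,0],[0.005,0,-0.075],0.5],[[-203,68,0],[0.005,0,-0.075],0.5]]'

```text
clock: 11.0
tool_pos: [0.5448, -0.1037, 0.1959]
eef_rot: [[0.19, 0.982, -0.011], [0.982, -0.19, 0.004], [0.002, -0.011, -1.0]]
force: [0.2, 0.3, 0.2]
opening: 0.749
gripper_force: 0.0
```

```bash
python3 -c "
from h import *
go(.5445,-.1038,.1,-10.8)
"
```

```text
shift mm [-0.3  0.8 95.9] rotvec [-0.0114 -0.0018 -0.0024] t 11.0 F [0.2 0.3 0.2] M [0.04 0.06 0.  ]
```

move_arm --commands '[[[0,0,30],[0,0,0],0.5],[[0,0,60],[0,0,0],0.5],[[0,0,90],[0,0,0],0.5],[[0,0,90],[0,0,0],0.5],[[0,0,90],[0,0,0],0.5],[[0,0,90],[0,0,0],0.5],[[0,0,90],[0,0,0],0.5],[[0,0,90],[0,0,0],0.5]]'

```text
clock: 11.67
tool_pos: [0.5466, -0.1037, 0.11]
eef_rot: [[0.187, 0.982, -0.004], [0.982, -0.187, 0.001], [-0.0, -0.004, -1.0]]
force: [0.9, -0.3, 0.5]
opening: 0.748
gripper_force: 0.0
```

```bash
python3 -c "
from h import *
go(.5445,-.1038,.056,-10.8)
t=snap('top','t4.png');b=cv2.resize(t[180:260,255:375],None,fx=5,fy=5,interpolation=cv2.INTER_CUBIC);cv2.imwrite('pics/t4c.png',b[:,:,::-1])
a=snap('side','s4.png');b=cv2.resize(a[150:310,230:400],None,fx=3.5,fy=3.5,interpolation=cv2.INTER_CUBIC);cv2.imwrite('pics/s4c.png',b[:,:,::-1])"
```

```text
shift mm [-0.5 -1.8 54. ] rotvec [-0.0044  0.0003 -0.    ] t 11.6667 F [ 0.9 -0.3  0.5] M [-0.04  0.06  0.03]
```

View pics/s4c.png

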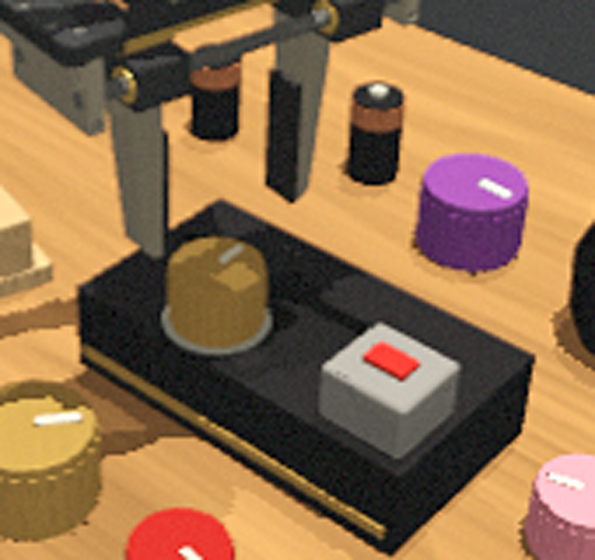

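The cap top is at crop (217,262), and the fingertips at (148,250) and (285,195) straddle it centrally. Descending to TCP z of about 0.056.

move_arm --commands '[[[0,-1.5,15],[-0.004,0,0],0.5],[[0,-1.5,30],[-0.004,0,0],0.5],[[0,-1.5,42],[-0.004,0,0],0.5],[[0,-1.5,49],[-0.004,0,0],0.5],[[0,-1.5,49],[-0.004,0,0],0.5],[[0,-1.5,49],[-0.004,0,0],0.5],[[0,-1.5,49],[-0.004,0,0],0.2],[[0,-1.5,49],[-0.004,0,0],0.1]]'

```text
clock: 12.43
tool_pos: [0.544, -0.1034, 0.0597]
eef_rot: [[0.188, 0.982, -0.002], [0.982, -0.188, 0.001], [0.0, -0.002, -1.0]]
force: [0.6, -0.1, -0.2]
opening: 0.624
gripper_force: 0.0
```

```bash
python3 -c "
from h import *
go(.5445,-.1038,.056,-10.8)"
```

```text
shift mm [-0.3  0.6  3.7] rotvec [-0.0024 -0.0001 -0.0005] t 12.4333 F [ 0.6 -0.1 -0.2] M [-0.04  0.09  0.06]
```

move_arm --commands '[[[0,0.5,2],[0,0,0],0.07],[[0,0.5,3],[0,0,0],0.04],[[0,0.5,3],[0,0,0],0],[[0,0.5,3],[0,0,0],-0.2],[[0,0.5,3],[0,0,0],-1],[[0,0.5,3],[0,0,0],-1],[[0,0.5,3],[0,0,0],-1],[[0,0.5,3],[0,0,0],-1]]'

```text
clock: 13.1
tool_pos: [0.5441, -0.1033, 0.056]
eef_rot: [[0.188, 0.982, -0.003], [0.982, -0.188, 0.001], [0.0, -0.003, -1.0]]
force: [1.1, -0.6, 0.5]
opening: 0.497
gripper_force: 30.0
```

```bash
python3 -c "
from h import *
go(.5445,-.1038,.056,-10.8)"
```

```text
shift mm [-0.4  0.5 -0. ] rotvec [-0.0032 -0.0003 -0.0006] t 13.1 F [ 1.1 -0.6  0.5] M [-0.16 -0.27 -0.01]
```

Gripped at 46 mm. First I'll try anticlockwise (negative about tool z).

move_arm --commands '[[[0,0,0],[0,0,-0.05],-1],[[0,0,0],[0,0,-0.1],-1],[[0,0,0],[0,0,-0.15],-1],[[0,0,0],[0,0,-0.2],-1],[[0,0,0],[0,0,-0.25],-1],[[0,0,0],[0,0,-0.3],-1],[[0,0,0],[0,0,-0.35],-1],[[0,0,0],[0,0,-0.35],-1]]'

```text
clock: 13.77
tool_pos: [0.544, -0.1033, 0.0559]
eef_rot: [[-0.16, 0.987, -0.003], [0.987, 0.16, 0.002], [0.002, -0.003, -1.0]]
force: [2.6, -0.8, 0.7]
opening: 0.491
gripper_force: 30.0
```

```bash
python3 -c "
from h import *
go(.5445,-.1038,.056,-10.8); print(state()['qpos'])"
```

```text
shift mm [-0.6  0.4 -0.1] rotvec [-0.0032 -0.0016  0.3488] t 13.7667 F [ 2.6 -0.8  0.7] M [-0.2  -0.37 -0.71]
[-2.32637752e+01  1.63620080e+01  1.02202423e+02  1.47784217e-02
  6.16371399e+01 -3.24535184e+01]
```

There's a steady 0.71 N m opposing the turn, so this is probably the hard stop. Trying clockwise.

move_arm --commands '[[[0,0,0],[0,0,0.06],-1],[[0,0,0],[0,0,0.12],-1],[[0,0,0],[0,0,0.18],-1],[[0,0,0],[0,0,0.24],-1],[[0,0,0],[0,0,0.3],-1],[[0,0,0],[0,0,0.37],-1],[[0,0,0],[0,0,0.44],-1],[[0,0,0],[0,0,0.5],-1]]'

```text
clock: 14.43
tool_pos: [0.5436, -0.1028, 0.0559]
eef_rot: [[0.336, 0.942, -0.004], [0.942, -0.336, 0.002], [0.0, -0.005, -1.0]]
force: [0.8, 1.2, 1.1]
opening: 0.492
gripper_force: 30.0
```

```bash
python3 -c "
from h import *
go(.5445,-.1038,.056,-10.8); print(state()['qpos'])"
```

```text
shift mm [-0.7  1.2 -0.1] rotvec [-0.0048 -0.0006 -0.1546] t 14.4333 F [0.8 1.2 1.1] M [ 0.08  0.02 -0.03]
[-2.32199481e+01  1.63474244e+01  1.02223287e+02 -7.85142420e-03
  6.17050060e+01 -3.55754512e+00]
```

Clockwise turns freely (0.03 N m), so the thread is reversed. Continuing clockwise.

move_arm --commands '[[[0,0,0],[0,0,0.1],-1],[[0,0,0],[0,0,0.2],-1],[[0,0,0],[0,0,0.3],-1],[[0,0,0],[0,0,0.4],-1],[[0,0,0],[0,0,0.5],-1],[[0,0,0],[0,0,0.6],-1],[[0,0,0],[0,0,0.7],-1],[[0,0,0],[0,0,0.8],-1]]'

```text
clock: 15.1
tool_pos: [0.5443, -0.1028, 0.0559]
eef_rot: [[0.911, 0.413, -0.003], [0.413, -0.911, 0.002], [-0.002, -0.002, -1.0]]
force: [4.1, 0.6, 0.4]
opening: 0.492
gripper_force: 30.0
```

move_arm --commands '[[[0,0,0],[0,0,0.1],-1],[[0,0,0],[0,0,0.2],-1],[[0,0,0],[0,0,0.3],-1],[[0,0,0],[0,0,0.4],-1],[[0,0,0],[0,0,0.5],-1],[[0,0,0],[0,0,0.6],-1],[[0,0,0],[0,0,0.7],-1],[[0,0,0],[0,0,0.7],-1]]'

```text
clock: 15.77
tool_pos: [0.5447, -0.1033, 0.0561]
eef_rot: [[0.963, -0.268, -0.002], [-0.268, -0.963, 0.001], [-0.002, -0.0, -1.0]]
force: [4.1, -1.4, -0.5]
opening: 0.493
gripper_force: 30.0
```

```bash
python3 -c "
from h import *
go(.5445,-.1038,.056,-10.8); print(state()['qpos'])"
```

```text
shift mm [-0.1  0.5  0.1] rotvec [-1.5000e-03  1.3000e-03 -1.6536e+00] t 15.7667 F [ 4.1 -1.4 -0.5] M [-0.15 -0.66  0.08]
[-2.32256324e+01  1.63631874e+01  1.02168893e+02 -1.21276669e-02
  6.15693369e+01  8.23227435e+01]
```

That's about 115° from the stop with torque still low. I'll do a gentle trial lift of 5 mm.

move_arm --commands '[[[0,0,-1],[0,0,0],-1],[[0,0,-2],[0,0,0],-1],[[0,0,-3],[0,0,0],-1],[[0,0,-4],[0,0,0],-1],[[0,0,-5],[0,0,0],-1],[[0,0,-5],[0,0,0],-1],[[0,0,-5],[0,0,0],-1],[[0,0,-5],[0,0,0],-1]]'

```text
clock: 16.43
tool_pos: [0.5444, -0.1039, 0.0608]
eef_rot: [[0.965, -0.262, -0.002], [-0.262, -0.965, -0.0], [-0.002, 0.001, -1.0]]
force: [4.8, -1.8, -2.6]
opening: 0.492
gripper_force: 30.0
```

It's free, with only 2.6 N. Lifting on.

move_arm --commands '[[[0,0,-4],[0,0,0],-1],[[0,0,-8],[0,0,0],-1],[[0,0,-12],[0,0,0],-1],[[0,0,-16],[0,0,0],-1],[[0,0,-20],[0,0,0],-1],[[0,0,-25],[0,0,0],-1],[[0,0,-32],[0,0,0],-1],[[0,0,-40],[0,0,0],-1]]'

```text
clock: 17.1
tool_pos: [0.5431, -0.1029, 0.1008]
eef_rot: [[0.964, -0.264, -0.006], [-0.264, -0.964, 0.002], [-0.006, -0.0, -1.0]]
force: [-0.1, 0.3, -0.9]
opening: 0.493
gripper_force: 30.0
```

move_arm --commands '[[[0,0,-12],[0,0,0],-1],[[0,0,-25],[0,0,0],-1],[[0,0,-40],[0,0,0],-1],[[0,0,-55],[0,0,0],-1],[[0,0,-70],[0,0,0],-1],[[0,0,-83],[0,0,0],-1],[[0,0,-90],[0,0,0],-1],[[0,0,-90],[0,0,0],-1]]'

```text
clock: 17.77
tool_pos: [0.5455, -0.1038, 0.1935]
eef_rot: [[0.964, -0.265, -0.0], [-0.265, -0.964, -0.0], [0.0, 0.0, -1.0]]
force: [-0.1, 0.2, 0.4]
opening: 0.495
gripper_force: 30.0
```

move_arm --commands '[[[0,0,0],[0,0,0],-1],[[0,0,0],[0,0,0],-1],[[0,0,0],[0,0,0],-1],[[0,0,0],[0,0,0],-1],[[0,0,0],[0,0,0],-1],[[0,0,0],[0,0,0],-1],[[0,0,0],[0,0,0],-1],[[0,0,0],[0,0,0],-1]]'

```text
clock: 18.43
tool_pos: [0.5442, -0.1033, 0.1906]
eef_rot: [[0.964, -0.265, -0.004], [-0.265, -0.964, 0.001], [-0.004, -0.0, -1.0]]
force: [0.1, 0.2, 1.1]
opening: 0.493
gripper_force: 30.0
```

```bash
python3 -c "
from h import *
snap('side','s5.png')"
```

```text
(no output)
```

View pics/s5.png

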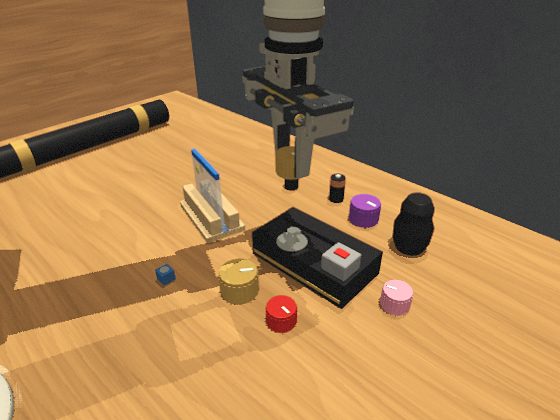

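The brass cap is held level between the fingers at (287,162), about 13 cm up. The bare stub shows at (292,240), the panel stands in the rack at (208,180), and the other things haven't moved.

```bash
python3 -c "
from h import *
print(close_job())"
```

```text
the job is handed in; nothing more can be done
None
```

The job is handed in: the panel stands upright in the rack, and the brass cap (its thread was reversed, so it loosened clockwise) is held level about 13 cm above the base, with the batteries, chalk and jar untouched.

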